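Latch the board frame and wedge it just off its base

ROBOT

A 6-joint arm with a two-finger parallel gripper is mounted at the origin on the work surface. World frame = base frame: x ahead of the robot, y to its left, z up, the work surface at z = 0. Lengths are in m, angles in rad, forces in N, time in s.
With the tool pointing down it reaches from about 0.375 to 0.975 m from the base axis. Payload 3.8 kg.
Tool frame: the origin (TCP) lies between the finger pads; the fingertips stand 17 mm ahead of it and the grasp point (between the pads) lies 2 mm behind it; z points along the fingers, y is the line along which they close (so a half turn about z gives the same grasp; the last joint's range is limited). The gripper opens to 88 mm and grips with 3 to 60 N. Pads are 18 mm wide; open, the fingers measure 123 mm over their backs; the gripper's body (75 mm by 187 mm) begins 45 mm behind the grasp point.
Start: joints at [1.202, 0.264, 1.604, -0, 1.274, -0.037], TCP at [0.22, 0.638, 0.233] pointing down, gripper open.
Joint ranges: [-2.63, 2.63], [-0.94, 2.18], [0.31, 2.57], [-1.31, 4.45], [0, 2.66], [-2.55, 2.55]. Speed limits (rad/s): [2.57, 2.57, 3.14, 3.14, 3.14, 3.14].

INTERFACE

Orientations are given as a rotation vector (axis times angle).
In Python, from workcell import sensors, vision, hand_in gives the robot as it stands.
- The arm moves only by the tool drive_tool, never from a script. Its argument "targets" is a list of rows, each an object of numbers: "tx", "ty", "tz": the shift along the tool's x, y, z in mm; "wx", "wy", "wz": the turn, a rotation vector about the tool's x, y, z in degrees; "hand": the opening, from -1 (shut) to 1 (fully open), so that 0 is half open. A call has 1 to 20 rows; each row is the pose to reach, as a shift and turn from the pose commanded when the call began, along the tool's axes at that moment; what a row does not reach only later rows make up. A row lasts 1/10 s, in which the tool goes at most 50 mm and 8.59 degrees, less where a joint would pass 70% of its speed; a pose out of reach is approached as far as the arm can. A call with a gripper value outside its range is refused whole. The fingers move at their own pace and stop on an object; "grip_force" is the grip in N (left out, the last holds). Time passes only in rows, so rows that repeat a pose let the fingers close. It gives the time, the measured TCP pose, the force, the opening and the grip force at its end, in the units of the state.
- sensors.state(): the state, without advancing time (a new reading comes with each control period).
- vision.grab_frame(name): name is "scene" or "top"; returns (picture, depth): 384x512x3 uint8, blue, green, red; 384x512 float32, m along the optical axis (not along the pixel's ray), 0 where there is no reading.
- vision.get_calibration(name): a dict with "K" (3x3 intrinsics, pixels), "rvec" (rotation vector, rad) and "tvec" (3), from world to camera coordinates, as OpenCV has them. Camera axes: x right, y down, z forward; pixel columns grow to the right and rows downward; lengths in m; the calibration is good to about 2 mm. A picture is of the moment at which its call begins. get_calibration takes no time and is no camera call.
- hand_in(): hands the job in; it is judged then, once.
The state is a dict: "t": time; "joints": joint angles; "joint_vel": joint speeds; "joint_torque": joint torques, N m; "eef_pos": TCP position; "eef_rot": TCP orientation; "force": force on the tool from outside, world axes, zero at the start; "ft_torque": the same for the moment, N m; "gripper_width": finger opening in m; "grasp_force": force on a finger pad.
Only numpy, scipy, OpenCV 4.12 (cv2) and the standard library are available. Lean on these libraries where they do the work, as an engineer would, in place of code of your own. Each camera call takes 0.05 s, during which the arm holds its last target. There are 200 camera calls.

TASK

On the board-holding jig, turn the turnbutton fully across so that it secures the circuit board in the hinged frame. Then take the sloping wedge (not the level spacer block), set it on the jig's base plate and push it thin end first under the frame's front bar until the frame's feet have just lifted off the base, about 3 to 4 mm, and finish while still holding the wedge in place there, with nothing but the wedge carrying the frame. Leave everything else on the bench where it is.

Things in the scene. Friction and masses are not known exactly. Their poses are not given: they have to be found in the camera images.
- jig: Fixed aluminium base plate, 300 x 180 x 10 mm, lying on the bench (x, y and yaw vary). Origin: centre of its underside; +x points from its bare front apron to the hinge at the back, +z up. Its top is 10 mm above the bench. The front 115 mm (x -150 to about -34 mm) is a bare apron.
- frame: Grey frame, 150 mm wide, hinged at the back of the jig, resting level on two rubber feet 10 mm high, 16 mm across, 64 mm either side of the centre line. Origin: on the hinge axis, 125 mm behind the jig's origin, 24 mm above the bench; x as the jig's. Swings up freely; about 0.45 kg. Under it is a slot 10 mm high above the base plate, 110 mm wide between the feet, open to the front.
- front_bar (a point): Middle of the underside of the frame's front bar (round, 8 mm thick, 150 mm long, 155 mm ahead of the hinge): x -30 mm, y 0 on the jig; 20 mm above the bench with the frame down. Its height less 20 mm is the lift.
- turnbutton (a joint): Turnbutton on the frame's front rail: flat dark steel bar 14 mm wide on a pivot, top 39 mm above the bench, with an upright pin near its free end. In rad: 0 = parked along the rail, pointing to jig -y; grows counterclockwise from above; at 1.57 it points to jig +x, across the board's edge; stop at 1.6. Starts at 0 to 0.35. Light friction (about 1 N at the pin); stays where left.
- pivot (a point): Turnbutton's pivot axis at the top of the bar, 39 mm above the bench: jig x -13 mm, y +20 mm.
- pin (a point): Centre of the top of the turnbutton's upright pin: round, 10 mm diameter, 26 mm tall, from 39 to 65 mm above the bench, 35 mm from the pivot. It can be pinched from above or pushed. Parts on the board within 25 mm of the pin's path stay below 35 mm above the bench.
- board: Green circuit board 96 x 135 x 3 mm, about 0.1 kg, lying loose in the frame's recess (1.5 mm play) with a finned heat sink and two capacitors towards the back, up to 58 mm above the bench. Origin: centre of its underside; x as the jig's.
- wedge: Loose black plastic wedge 82 mm long (x), 28 wide (y), about 70 g. Origin: centre of its underside. Thin end at x +41 mm, 3 mm thick; the ramp rises evenly, 1 in 4, to 18 mm thick at x -19 (10 mm thick 28 mm from the thin end). Behind, x -41 to -19, a grip block 45 mm tall, 28 wide. Lies left or right of the jig on the bench, thin end away from the robot (yaw within 0.6 rad).
- wedge_tip (a point): Middle of the lower edge of the wedge's thin end.
- spacer: Loose plain black spacer block, level, 60 x 42 x 30 mm, too thick for the slot; lies on the other side of the jig. To be left alone. Origin: centre of its underside.
- jar: Loose amber glass jar with a white lid, 52 mm across, 55 mm tall; bystander. Origin: centre of its underside.
- spool: Loose spool of solder, 56 mm across, 46 mm tall, standing; bystander. Origin: centre of its underside.
- bin: Loose grey divided parts bin 110 x 140 x 40 mm; bystander. Origin: centre of its underside.
- meter: Loose black multimeter 150 x 75 x 32 mm, on its back; bystander. Origin: centre of its underside.
- driver: Loose screwdriver, 170 mm long, lying; bystander. Origin: under its middle.
Things that resemble listed ones, but are neither listed nor needed, are in the scene too. What is shaped like the wedge but turquoise is not meant.

How it is judged:
By the outcome, as a careful person would: the job done as asked, in the order asked, and still so for the second after the job is handed in, while the arm keeps its last pose, push and grip.
It also fails if it takes over 58 s, if anything falls off the work surface, if the arm or the gripper's body presses on something with over 40 N, if the wrist force passes 120 N, or if a joint passes its speed limit or range.

## Working session

There is one attempt and no reset: what is moved stays moved. The work goes in short steps, Python scripts to look and compute and a tool call to move; the robot and the scene stay as the last step left them, time stands still between calls to the robot, and variables do not carry over. Pictures are saved under pics/ and viewed, at most 10 in all, crops included, and the job is handed in when it is done.

Besides the shell and the picture viewer there is one more tool, called after ">>>" as name([rows], argument=value, ...), one row to a line, values as JSON. drive_tool: Moves the arm, as the interface text tells. Its arguments: {"type":"object","properties":{"targets":{"type":"array"},"grip_force":{"type":"number"}},"required":["targets"]}

```bash
mkdir -p pics; cat > h.py <<'E'
import numpy as np, cv2
from workcell import sensors, vision, hand_in
def grab(n):
    p,d=vision.grab_frame(n); c=vision.get_calibration(n)
    R=cv2.Rodrigues(np.array(c['rvec'],float))[0]; t=np.array(c['tvec'],float).ravel(); K=np.array(c['K'],float)
    v,u=np.mgrid[:d.shape[0],:d.shape[1]]
    P=np.stack([(u-K[0,2])/K[0,0]*d,(v-K[1,2])/K[1,1]*d,d],-1)
    W=(P-t)@R
    W[d==0]=np.nan
    return p,d,W,(K,R,t)
E
python3 - <<'E'
from h import *
s=sensors.state();print(s['t'],s['eef_pos'],s['eef_rot'],s['gripper_width'])
for n in('top','scene'):
    p,d,W,(K,R,t)=grab(n); np.savez('/tmp/'+n,p=p,W=W,K=K,R=R,t=t)
    print(n,-R.T@t,K[0,0]); cv2.imwrite(f'pics/{n}0.png',cv2.resize(p,(800,600)))
E
```

```text
0.0 [0.21963739 0.6375176  0.23132009] [-0.5187642  -3.09805032  0.00333074] 0.08798091681395813
top [ 0.39653843 -0.00799839  1.49998571] 443.91530756899215
scene [1.19716959 0.26139968 1.18961989] 439.96239419258643
```

View pics/top0.png

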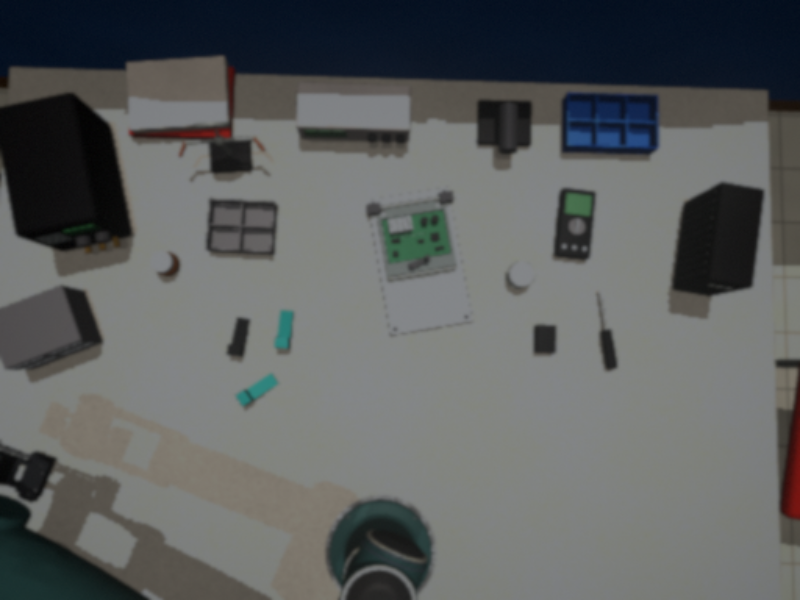

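View pics/scene0.png

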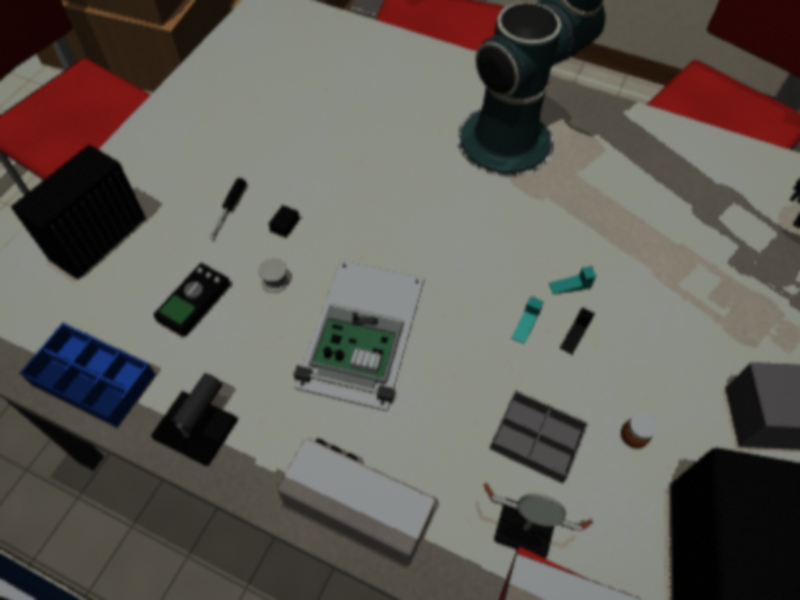

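The top picture shows the black wedge lookalikes: black piece (238,337), black block (544,339), turquoise wedges (285,330) and (257,390), plus the dark meter (575,222). By its shape, and being black and left of the jig, (238,337) is the wedge and (544,339) the spacer. The jig is at (420,265), the turnbutton at about (420,264).

```bash
cat > m.py <<'E'
from h import *
def rect(W,m):
    pts=W[m][:,:2]; pts=pts[~np.isnan(pts).any(1)]
    r=cv2.minAreaRect((pts*1000).astype(np.float32)); return np.round(r[0],1),np.round(r[1],1),round(r[2],1),len(pts)
if __name__=='__main__':
    D=np.load('/tmp/top.npz');p,W=D['p'],D['W']
    s=0.64
    def reg(x0,y0,x1,y1):
        m=np.zeros(p.shape[:2],bool); m[int(y0*s):int(y1*s),int(x0*s):int(x1*s)]=1; return m
    z=W[...,2]
    b=reg(300,350,480,480);print('bench z',np.nanmedian(z[b]),np.nanstd(z[b]))
    m=reg(215,305,262,370)&(p.max(2)<70)&(z>0.002);print('wedge',rect(W,m))
    h=m&(z>0.035);print('block',rect(W,h),np.nanmedian(z[h]))
    q=W[m&(z<0.025)];print('ramp',q.mean(0))
    j=reg(350,180,490,345);mm=j&(z>0.006);mm=cv2.morphologyEx(mm.astype(np.uint8),cv2.MORPH_OPEN,np.ones((3,3)))>0;print('jig',rect(W,mm))
    a=j&(z>0.006)&(z<0.014);print('apron z',np.nanmedian(z[a]),a.sum())
    g=j&(p[...,1]>p[...,2]*1.4)&(p[...,1]>p[...,0]*1.15);print('board',rect(W,g))
    t=j&(z>0.045);print('tall',W[t].mean(0))
    y0,y1,x0,x1=118,216,228,312
    A=cv2.resize(p[y0:y1,x0:x1],None,fx=5,fy=5,interpolation=cv2.INTER_CUBIC)
    B=cv2.resize(p[190:240,140:190],None,fx=7,fy=7,interpolation=cv2.INTER_CUBIC)
    C=np.zeros((max(len(A),len(B)),A.shape[1]+B.shape[1],3),np.uint8);C[:len(A),:A.shape[1]]=A;C[:len(B),A.shape[1]:]=B
    cv2.imwrite('pics/crop.png',np.clip(C*1.5,0,255).astype(np.uint8));print(C.shape)
E
python3 m.py
```

```text
bench z -0.00045002136334671057 0.003275626218149429
wedge (array([442.5, 310.8]), array([27.2, 78.7]), 83.7, 191)
block (array([413.6, 314. ]), array([19.7, 25.7]), 1.4, 54) 0.044771063172918825
ramp [0.44921677 0.30896769 0.01105457]
jig (array([617. , -66.8]), array([298.8, 188.8]), 10.3, 3858)
apron z 0.009659372551141021 2042
board (array([667.7, -60.6]), array([ 95. , 131.8]), 11.8, 814)
tall [ 0.68617674 -0.03822773  0.05044018]
(490, 770, 3)
```

View pics/crop.png

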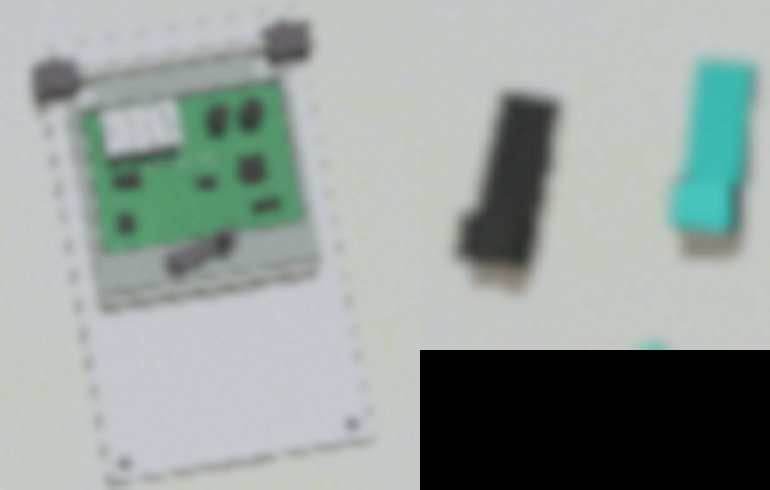

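The crop shows the jig with the frame. The turnbutton bar runs from about (172,265) at the pivot to (228,243) at the pin. The black piece has its tall grip block at the near end (485,240) and its thin end at (530,98), so it is the wedge. Next I refine the jig yaw and the pin.

```bash
cat > f.py <<'E'
from m import *
from scipy.optimize import minimize
def jigfit(p,W,x0=(.617,-.067,.175)):
    z=W[...,2]; near=(abs(W[...,0]-.617)<.21)&(abs(W[...,1]+.067)<.16)
    Q=W[near]; up=np.clip(Q[:,2]/.010,0,1)
    def c(v):
        d=Q[:,:2]-v[:2]; a=np.cos(v[2]);b=np.sin(v[2])
        X=d[:,0]*a+d[:,1]*b; Y=-d[:,0]*b+d[:,1]*a
        sg=lambda q:1/(1+np.exp(-np.clip(q/.002,-50,50)))
        return ((sg(.15-abs(X))*sg(.09-abs(Y))-up)**2).sum()
    r=minimize(c,x0,method='Nelder-Mead',options=dict(initial_simplex=[x0]+[np.add(x0,e) for e in np.diag([.008,.008,.04])],xatol=1e-5)); return r.x
def tojig(v,P):
    a,b=np.cos(v[2]),np.sin(v[2]); d=np.asarray(P)[...,:2]-v[:2]
    return np.stack([d[...,0]*a+d[...,1]*b,-d[...,0]*b+d[...,1]*a],-1)
def toworld(v,q):
    a,b=np.cos(v[2]),np.sin(v[2]); return np.array([v[0]+q[0]*a-q[1]*b,v[1]+q[0]*b+q[1]*a])
if __name__=='__main__':
    for n in('top','scene'):
        D=np.load(f'/tmp/{n}.npz');p,W=D['p'],D['W']
        v=jigfit(p,W);print(n,'jig',v.round(4))
        J=tojig(v,W);m=(J[...,0]>-.03)&(J[...,0]<.03)&(abs(J[...,1])<.05)
        t=m&(W[...,2]>.05);print('pin jig',J[t].mean(0).round(4),W[t].mean(0).round(4),t.sum(),W[t][:,2].max())
        t=m&(W[...,2]>.035)&(p.max(2)<80);print('bar',J[t].mean(0).round(4),t.sum())
        m=(abs(W[...,0]-.44)<.06)&(abs(W[...,1]-.311)<.045)&(W[...,2]>.003)&(p.max(2)<70);print('wedge',rect(W,m),rect(W,m&(W[...,2]>.036)),rect(W,m&(W[...,2]<.02)))
    R=cv2.Rodrigues(sensors.state()['eef_rot'])[0];print(R.round(3))
E
python3 f.py
```

```text
top jig [ 0.6193 -0.069   0.195 ]
pin jig [-0.0035 -0.0135] [ 0.6185 -0.0829  0.0645] 8 0.06734487187338781
bar [-0.01    0.0033] 51
wedge (array([442.5, 310.8]), array([27.2, 78.7]), 83.7, 182) (array([413.6, 314.4]), array([19.7, 24.9]), 1.4, 53) (array([445.5, 310.2]), array([26.4, 72.7]), 81.2, 119)
scene jig [ 0.62   -0.0692  0.1983]
pin jig [-0.0005 -0.0121] [ 0.6219 -0.0811  0.0606] 13 0.06727268922161891
bar [-0.0052  0.0019] 76
wedge (array([444.7, 312.1]), array([26.5, 82.8]), 81.9, 253) (array([416.8, 315.6]), array([26.3, 25.4]), 85.3, 66) (array([455.4, 310.8]), array([26.1, 61.5]), 82.9, 158)
[[-0.945  0.326 -0.001]
 [ 0.326  0.945 -0.002]
 [ 0.    -0.002 -1.   ]]
```

```bash
cat > plan.py <<'E'
from f import *
import sys
V=np.array([.6195,-.069,.196])
def plan(x,y,z,yaw):
    s=sensors.state();R=cv2.Rodrigues(s['eef_rot'])[0]
    d=R.T@(np.array([x,y,z])-s['eef_pos'])*1000
    T=np.array([[np.sin(yaw),np.cos(yaw),0],[-np.cos(yaw),np.sin(yaw),0],[0,0,-1]]).T
    T=np.array([[-0,0,0]]*3,float); T[:,2]=[0,0,-1]; T[:,1]=[np.cos(yaw),np.sin(yaw),0]; T[:,0]=np.cross(T[:,1],T[:,2])
    w=np.degrees(cv2.Rodrigues(R.T@T)[0].ravel())
    return d.round(1),w.round(1)
E
python3 - <<'E'
from plan import *
x,y=toworld(V,(-.003,-.0135));print(x,y);print(plan(x,y,.13,.486))
E
```

```text
0.6191865308178309 -0.08282576352581768
(array([-612.5, -550.7,  102.5]), array([-0.1,  0. , 43.1]))
```

>>> drive_tool([
  {"tx":-612,"ty":-550,"tz":20,"wz":43,"hand":-0.2},
  {"tx":-612,"ty":-550,"tz":20,"wz":43,"hand":-0.2},
  {"tx":-612,"ty":-550,"tz":20,"wz":43,"hand":-0.2},
  {"tx":-612,"ty":-550,"tz":20,"wz":43,"hand":-0.2},
  {"tx":-612,"ty":-550,"tz":20,"wz":43,"hand":-0.2},
  {"tx":-612,"ty":-550,"tz":20,"wz":43,"hand":-0.2},
  {"tx":-612,"ty":-550,"tz":20,"wz":43,"hand":-0.2},
  {"tx":-612,"ty":-550,"tz":20,"wz":43,"hand":-0.2},
  {"tx":-612,"ty":-550,"tz":20,"wz":43,"hand":-0.2},
  {"tx":-612,"ty":-550,"tz":20,"wz":43,"hand":-0.2},
  {"tx":-612,"ty":-550,"tz":20,"wz":43,"hand":-0.2},
  {"tx":-612,"ty":-550,"tz":20,"wz":43,"hand":-0.2},
  {"tx":-612,"ty":-550,"tz":20,"wz":43,"hand":-0.2},
  {"tx":-612,"ty":-550,"tz":20,"wz":43,"hand":-0.2},
  {"tx":-612,"ty":-550,"tz":20,"wz":43,"hand":-0.2},
  {"tx":-612,"ty":-550,"tz":20,"wz":43,"hand":-0.2},
  {"tx":-612,"ty":-550,"tz":20,"wz":43,"hand":-0.2},
  {"tx":-612,"ty":-550,"tz":60,"wz":43,"hand":-0.2},
  {"tx":-612,"ty":-550,"tz":100,"wz":43,"hand":-0.2},
  {"tx":-612,"ty":-550,"tz":100,"wz":43,"hand":-0.2},
])

```text
schema error: expected keys tx, ty, tz, wx, wy, wz, hand
```

>>> drive_tool([
  {"tx":-612,"ty":-550,"tz":20,"wx":0,"wy":0,"wz":43,"hand":-0.2},
  {"tx":-612,"ty":-550,"tz":20,"wx":0,"wy":0,"wz":43,"hand":-0.2},
  {"tx":-612,"ty":-550,"tz":20,"wx":0,"wy":0,"wz":43,"hand":-0.2},
  {"tx":-612,"ty":-550,"tz":20,"wx":0,"wy":0,"wz":43,"hand":-0.2},
  {"tx":-612,"ty":-550,"tz":20,"wx":0,"wy":0,"wz":43,"hand":-0.2},
  {"tx":-612,"ty":-550,"tz":20,"wx":0,"wy":0,"wz":43,"hand":-0.2},
  {"tx":-612,"ty":-550,"tz":20,"wx":0,"wy":0,"wz":43,"hand":-0.2},
  {"tx":-612,"ty":-550,"tz":20,"wx":0,"wy":0,"wz":43,"hand":-0.2},
  {"tx":-612,"ty":-550,"tz":20,"wx":0,"wy":0,"wz":43,"hand":-0.2},
  {"tx":-612,"ty":-550,"tz":20,"wx":0,"wy":0,"wz":43,"hand":-0.2},
  {"tx":-612,"ty":-550,"tz":20,"wx":0,"wy":0,"wz":43,"hand":-0.2},
  {"tx":-612,"ty":-550,"tz":20,"wx":0,"wy":0,"wz":43,"hand":-0.2},
  {"tx":-612,"ty":-550,"tz":20,"wx":0,"wy":0,"wz":43,"hand":-0.2},
  {"tx":-612,"ty":-550,"tz":20,"wx":0,"wy":0,"wz":43,"hand":-0.2},
  {"tx":-612,"ty":-550,"tz":20,"wx":0,"wy":0,"wz":43,"hand":-0.2},
  {"tx":-612,"ty":-550,"tz":20,"wx":0,"wy":0,"wz":43,"hand":-0.2},
  {"tx":-612,"ty":-550,"tz":20,"wx":0,"wy":0,"wz":43,"hand":-0.2},
  {"tx":-612,"ty":-550,"tz":60,"wx":0,"wy":0,"wz":43,"hand":-0.2},
  {"tx":-612,"ty":-550,"tz":100,"wx":0,"wy":0,"wz":43,"hand":-0.2},
  {"tx":-612,"ty":-550,"tz":100,"wx":0,"wy":0,"wz":43,"hand":-0.2},
])

```text
t: 2.1
eef_pos: [0.6138, -0.08, 0.1256]
eef_rot: [-1.612, -2.682, 0.007]
force: [-0.8, -0.4, -0.8]
gripper_width: 0.0354
grasp_force: 0.0
```

```bash
python3 - <<'E'
from plan import *
p,d,W,(K,Rc,t)=grab('scene')
s=sensors.state();print(s['eef_pos'],s['gripper_width'])
J=tojig(V,W);m=(abs(J[...,0])<.03)&(abs(J[...,1])<.05)&(W[...,2]>.05)&(W[...,2]<.075)
print('pin',J[m].mean(0),m.sum())
x,y=toworld(V,(-.003,-.0135));print(plan(x,y,.063,.486))
q=K@(Rc@np.array([x,y,.065])+t);q=q[:2]/q[2];print(q)
x0,y0=int(q[0])-50,int(q[1])-60
cv2.imwrite('pics/pin1.png',np.clip(cv2.resize(p[y0:y0+90,x0:x0+100],None,fx=6,fy=6,interpolation=cv2.INTER_CUBIC)*1.4,0,255).astype(np.uint8))
E
```

```text
[ 0.61599042 -0.08018101  0.12897518] 0.03514929960522007
pin [ 0.00157837 -0.01209511] 3
(array([-4.2,  2. , 65.9]), array([-0.4, -0.3,  0.1]))
[226.85186433 200.00959979]
```

View pics/pin1.png

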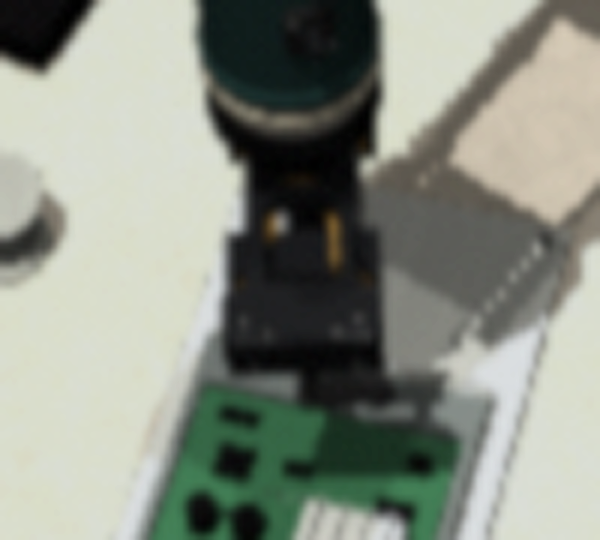

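The crop shows the open gripper just above the pin, which is hidden behind the near finger at about (300,370). The bar shows at (430,385). The alignment agrees, so I descend and pinch.

>>> drive_tool([
  {"tx":-4,"ty":2,"tz":20,"wx":0,"wy":0,"wz":0,"hand":-0.2},
  {"tx":-4,"ty":2,"tz":40,"wx":0,"wy":0,"wz":0,"hand":-0.2},
  {"tx":-4,"ty":2,"tz":55,"wx":0,"wy":0,"wz":0,"hand":-0.2},
  {"tx":-4,"ty":2,"tz":65,"wx":0,"wy":0,"wz":0,"hand":-0.2},
  {"tx":-4,"ty":2,"tz":65,"wx":0,"wy":0,"wz":0,"hand":-0.2},
  {"tx":-4,"ty":2,"tz":65,"wx":0,"wy":0,"wz":0,"hand":-1},
  {"tx":-4,"ty":2,"tz":65,"wx":0,"wy":0,"wz":0,"hand":-1},
  {"tx":-4,"ty":2,"tz":65,"wx":0,"wy":0,"wz":0,"hand":-1},
  {"tx":-4,"ty":2,"tz":65,"wx":0,"wy":0,"wz":0,"hand":-1},
  {"tx":-4,"ty":2,"tz":65,"wx":0,"wy":0,"wz":0,"hand":-1},
], grip_force=4)

```text
t: 3.15
eef_pos: [0.6232, -0.0838, 0.068]
eef_rot: [1.618, 2.692, 0.0]
force: [0.6, 0.1, -0.9]
gripper_width: 0.0004
grasp_force: 0.0
```

```bash
python3 - <<'E'
from plan import *
s=sensors.state();print(s['eef_pos'],s['gripper_width'],cv2.Rodrigues(s['eef_rot'])[0].round(3)[:,1],s['joints'])
for n in('scene','top'):
    p,d,W,(K,Rc,t)=grab(n)
    x,y=toworld(V,(-.003,-.0135))
    q=K@(Rc@np.array([x,y,.065])+t);q=q[:2]/q[2]
    x0,y0=int(q[0])-35,int(q[1])-35
    c=np.clip(cv2.resize(p[y0:y0+70,x0:x0+70],None,fx=5.7,fy=5.7,interpolation=cv2.INTER_CUBIC)*1.5,0,255).astype(np.uint8)
    for P,col in((np.array([x,y,.065]),(0,0,255)),(s['eef_pos'],(255,0,255))):
        a=K@(Rc@P+t);a=(a[:2]/a[2]-[x0,y0])*5.7;cv2.circle(c,tuple(a.astype(int).tolist()),3,col,-1)
    C=c if n=='scene' else np.hstack([C,c])
cv2.imwrite('pics/pin2.png',C)
E
```

```text
[ 0.62321317 -0.08383135  0.06801486] 0.00040366103985557916 [0.883 0.469 0.   ] [-1.73331087e-01  3.23879423e-01  1.85107114e+00  2.43244343e-05
  9.66027659e-01 -6.61842006e-01]
```

View pics/pin2.png

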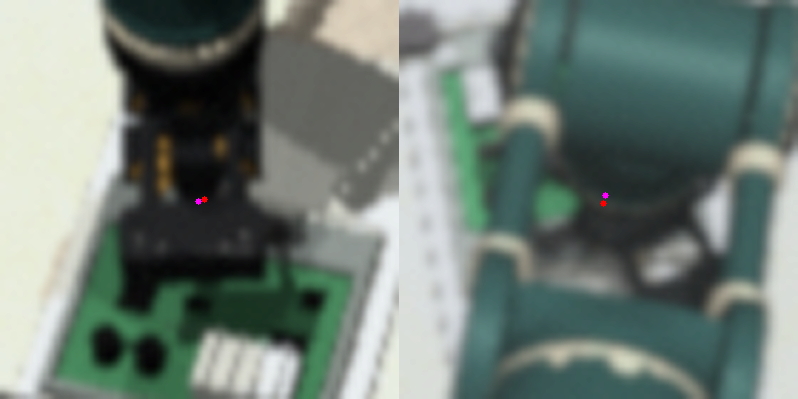

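The closed fingers hold nothing and the gripper body hides the pin in both views, so I open, back off and look again.

>>> drive_tool([
  {"tx":0,"ty":0,"tz":0,"wx":0,"wy":0,"wz":0,"hand":-0.2},
  {"tx":0,"ty":0,"tz":-20,"wx":0,"wy":0,"wz":0,"hand":-0.2},
  {"tx":0,"ty":0,"tz":-60,"wx":0,"wy":0,"wz":0,"hand":-0.2},
  {"tx":30,"ty":5,"tz":-100,"wx":0,"wy":0,"wz":0,"hand":-0.2},
  {"tx":75,"ty":10,"tz":-100,"wx":0,"wy":0,"wz":0,"hand":-0.2},
  {"tx":120,"ty":20,"tz":-100,"wx":0,"wy":0,"wz":0,"hand":-0.2},
  {"tx":165,"ty":25,"tz":-100,"wx":0,"wy":0,"wz":0,"hand":-0.2},
  {"tx":165,"ty":25,"tz":-100,"wx":0,"wy":0,"wz":0,"hand":-0.2},
])

```text
t: 4.05
eef_pos: [0.5656, 0.0779, 0.1677]
eef_rot: [-1.611, -2.695, -0.001]
force: [-0.2, -0.2, 0.7]
gripper_width: 0.0353
grasp_force: 0.0
```

```bash
python3 - <<'E'
from plan import *
s=sensors.state();print(s['t'],s['eef_pos'],s['gripper_width'])
for n in('scene','top'):
    p,d,W,(K,Rc,t)=grab(n)
    J=tojig(V,W);m=(J[...,0]>-.03)&(J[...,0]<.035)&(J[...,1]>-.04)&(J[...,1]<.05)&(W[...,2]>.05)&(W[...,2]<.075)
    print(n,'pin',J[m].mean(0),m.sum(),W[m].mean(0))
    x,y=toworld(V,(-.003,-.0135))
    q=K@(Rc@np.array([x,y,.065])+t);q=q[:2]/q[2]
    x0,y0=int(q[0])-35,int(q[1])-35
    c=np.clip(cv2.resize(p[y0:y0+70,x0:x0+70],None,fx=5.7,fy=5.7,interpolation=cv2.INTER_CUBIC)*1.5,0,255).astype(np.uint8)
    for h,col in((-.003,-.0135,.065),(0,0,255)),((-.013,.02,.039),(255,0,255)):
        P=np.r_[toworld(V,h[:2]),h[2]]
        a=K@(Rc@P+t);a=(a[:2]/a[2]-[x0,y0])*5.7;cv2.circle(c,tuple(a.astype(int).tolist()),3,col,-1)
    C=c if n=='scene' else np.hstack([C,c])
cv2.imwrite('pics/pin3.png',C)
E
```

```text
4.05 [0.5655593  0.07789897 0.16767095] 0.03525790603130502
scene pin [ 2.18481252e-05 -1.24206828e-02] 15 [ 0.62194033 -0.08117861  0.05875048]
top pin [-0.00373578 -0.01345341] 8 [ 0.61845577 -0.08292336  0.0646969 ]
```

View pics/pin3.png

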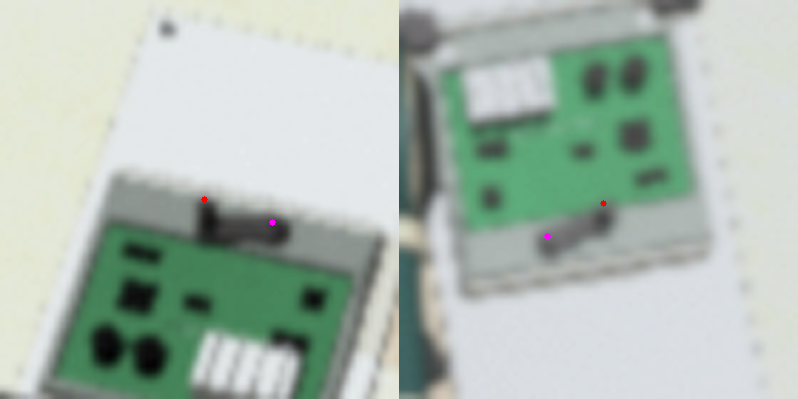

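In the crops the pin is still at (205,215) in the left (scene) view and (603,212) in the right (top) view. It has not moved and lies close to the estimate, so I check where the fingers really are against eef_pos.

```bash
python3 - <<'E'
from plan import *
s=sensors.state();e=s['eef_pos'];R=cv2.Rodrigues(s['eef_rot'])[0]
print(e,s['joints'].round(3) if hasattr(s['joints'],'round') else s['joints'])
for n in('scene','top'):
    p,d,W,(K,Rc,t)=grab(n)
    L=(W-e)@R*1000
    m=(abs(L[...,0])<60)&(abs(L[...,1])<80)&(L[...,2]>-45)&(L[...,2]<60)&(W[...,2]>.06)
    for a in range(-45,40,10):
        q=L[m&(L[...,2]>a)&(L[...,2]<=a+10)]
        if len(q): print(n,a,len(q),'x',np.percentile(q[:,0],[2,50,98]).round(),'y',np.percentile(q[:,1],[2,50,98]).round())
    if n=='scene':
        a=K@(Rc@e+t);a=a[:2]/a[2];x0,y0=int(a[0])-40,int(a[1])-45
        c=cv2.resize(p[y0:y0+80,x0:x0+80],None,fx=6,fy=6,interpolation=cv2.INTER_CUBIC)
        for l in([0,0,0],[0,0,.017],[0,.0176,.017],[0,-.0176,.017]):
            b=K@(Rc@(e+R@np.array(l))+t);b=(b[:2]/b[2]-[x0,y0])*6;cv2.circle(c,tuple(b.astype(int).tolist()),3,(0,0,255),-1)
        cv2.imwrite('pics/hand.png',np.clip(c*2.0,0,255).astype(np.uint8))
E
```

```text
[0.56736759 0.07439554 0.16771774] [ 8.700e-02  1.210e-01  1.897e+00 -1.000e-03  1.124e+00 -4.040e-01]
scene -45 4 x [-3.  0.  7.] y [-18. -17. -16.]
scene -35 5 x [-1.  5.  8.] y [-19. -18. -15.]
```

View pics/hand.png

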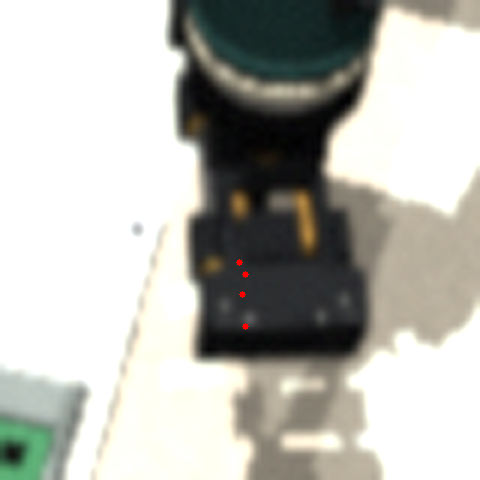

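```bash
python3 - <<'E'
from plan import *
s=sensors.state();e=s['eef_pos'];R=cv2.Rodrigues(s['eef_rot'])[0]
p,d,W,(K,Rc,t)=grab('scene')
L=(W-e)@R*1000
m=(abs(L[...,0])<120)&(abs(L[...,1])<140)&(W[...,2]>.1)
for a in range(-250,60,15):
    q=L[m&(L[...,2]>a)&(L[...,2]<=a+15)]
    if len(q)>3: print(a,len(q),'x',np.percentile(q[:,0],[3,50,97]).round(),'y',np.percentile(q[:,1],[3,50,97]).round())
E
```

```text
-250 119 x [-37. -13.  17.] y [ 3. 35. 39.]
-235 117 x [-37. -10.  26.] y [ 9. 33. 38.]
-220 150 x [-37. -10.  30.] y [ 2. 33. 39.]
-205 123 x [-38.  -7.  32.] y [ 7. 34. 40.]
-190 36 x [-39.  -6.  20.] y [ 5. 34. 39.]
-175 184 x [-38.  -9.  31.] y [ 2. 30. 39.]
-160 9 x [-35. -31.  29.] y [13. 18. 37.]
-145 10 x [-20.  -2.  20.] y [18. 19. 21.]
-130 87 x [-29.  -4.  25.] y [ 6. 18. 93.]
-115 559 x [-34.  -4.  29.] y [-71.  71.  95.]
-100 266 x [-35.  -9.  31.] y [-45.  39.  94.]
-85 105 x [-35. -21.  31.] y [-77.  87.  88.]
-70 4 x [-27.  -4.  20.] y [-65.  85.  87.]
-40 8 x [-2.  2.  7.] y [-19. -18. -16.]
```

```bash
python3 - <<'E'
from plan import *
s=sensors.state();e=s['eef_pos'];R=cv2.Rodrigues(s['eef_rot'])[0];print(s['t'],e)
p,d,W,(K,Rc,t)=grab('scene')
L=(W-e)@R*1000
a=K@(Rc@e+t);a=a[:2]/a[2];x0,y0=int(a[0])-40,int(a[1])-45
for v in range(y0+44,y0+66,1): print(v-y0, (v-y0)*6, L[v,x0+42].round(),L[v,x0+46].round(), p[v,x0+46])
for l in([-37,93,-47],[37,93,-47],[-37,93,-75],[37,93,-75]):
    b=K@(Rc@(e+R@np.array(l)/1000)+t);print(l,((b[:2]/b[2]-[x0,y0])*6).round())
E
```

```text
4.3 [0.56813663 0.07259592 0.16760364]
44 264 [  -9.   65. -111.] [   0.   67. -113.] [22 21 21]
45 270 [ -10.   69. -113.] [   0.   70. -113.] [24 23 22]
46 276 [ -10.   71. -111.] [  -0.   74. -115.] [25 23 22]
47 282 [ -10.   74. -111.] [  -0.   75. -113.] [25 23 23]
48 288 [ -10.   77. -111.] [  -1.   78. -113.] [24 23 22]
49 294 [ -11.   82. -114.] [  -0.   79. -109.] [24 23 22]
50 300 [ -10.   81. -108.] [  -1.   85. -115.] [24 23 21]
51 306 [ -11.   86. -113.] [  -1.   86. -111.] [25 24 22]
52 312 [ -11.   89. -112.] [  -2.   91. -115.] [24 22 22]
53 318 [ -11.   91. -112.] [  -1.   91. -111.] [22 21 20]
54 324 [ -12.   94. -112.] [  -2.   96. -114.] [18 17 16]
55 330 [ -12.   96. -110.] [  -1.   95. -107.] [10  9  9]
56 336 [ -11.   96. -105.] [  -1.   94. -102.] [6 5 5]
57 342 [-10.  91. -92.] [ -0.  94. -96.] [6 6 5]
58 348 [ -8.  87. -80.] [  1.  88. -81.] [11 11 12]
59 354 [ -8.  87. -76.] [  2.  88. -77.] [30 34 35]
60 360 [ -7.  86. -68.] [ 35. -53. 169.] [56 63 66]
61 366 [ 22. -49. 168.] [ 34. -47. 165.] [73 81 86]
62 372 [ 21. -42. 163.] [ 34. -45. 167.] [83 92 97]
63 378 [ 21. -39. 163.] [ 34. -41. 168.] [100 110 112]
64 384 [ 22. -41. 173.] [ 34. -38. 169.] [106 117 118]
65 390 [ 21. -34. 167.] [ 33. -34. 168.] [ 92 102 105]
[-37, 93, -47] [180. 402.]
[37, 93, -47] [354. 397.]
[-37, 93, -75] [184. 369.]
[37, 93, -75] [361. 364.]
```

The hand agrees with the tool frame to about 3 mm. I retry 6 mm lower and about 5 mm nearer the pivot along the pad width.

>>> drive_tool([
  {"tx":-40,"ty":-7,"tz":0,"wx":0,"wy":0,"wz":0,"hand":-0.2},
  {"tx":-85,"ty":-15,"tz":0,"wx":0,"wy":0,"wz":0,"hand":-0.2},
  {"tx":-130,"ty":-24,"tz":10,"wx":0,"wy":0,"wz":0,"hand":-0.2},
  {"tx":-160,"ty":-29,"tz":40,"wx":0,"wy":0,"wz":0,"hand":-0.2},
  {"tx":-160,"ty":-29,"tz":60,"wx":0,"wy":0,"wz":0,"hand":-0.2},
  {"tx":-160,"ty":-29,"tz":80,"wx":0,"wy":0,"wz":0,"hand":-0.2},
  {"tx":-160,"ty":-29,"tz":95,"wx":0,"wy":0,"wz":0,"hand":-0.2},
  {"tx":-160,"ty":-29,"tz":106,"wx":0,"wy":0,"wz":0,"hand":-0.2},
  {"tx":-160,"ty":-29,"tz":106,"wx":0,"wy":0,"wz":0,"hand":-0.2},
  {"tx":-160,"ty":-29,"tz":106,"wx":0,"wy":0,"wz":0,"hand":-0.2},
  {"tx":-160,"ty":-29,"tz":106,"wx":0,"wy":0,"wz":0,"hand":-1},
  {"tx":-160,"ty":-29,"tz":106,"wx":0,"wy":0,"wz":0,"hand":-1},
  {"tx":-160,"ty":-29,"tz":106,"wx":0,"wy":0,"wz":0,"hand":-1},
  {"tx":-160,"ty":-29,"tz":106,"wx":0,"wy":0,"wz":0,"hand":-1},
], grip_force=6)

```text
t: 5.75
eef_pos: [0.6175, -0.0811, 0.0622]
eef_rot: [1.617, 2.692, 0.001]
force: [-0.1, -0.3, -0.7]
gripper_width: 0.0054
grasp_force: 0.0
```

The fingers closed past 10 mm again without touching the pin. The slab of the hand appears about 30 mm higher over the TCP than stated, so I check the real fingertip height with a gentle touch on the bare apron.

>>> drive_tool([
  {"tx":0,"ty":0,"tz":-25,"wx":0,"wy":0,"wz":0,"hand":-1},
  {"tx":5,"ty":-15,"tz":-40,"wx":0,"wy":0,"wz":0,"hand":-1},
  {"tx":25,"ty":-63,"tz":-30,"wx":0,"wy":0,"wz":0,"hand":-1},
  {"tx":25,"ty":-83,"tz":0,"wx":0,"wy":0,"wz":0,"hand":-1},
  {"tx":25,"ty":-83,"tz":15,"wx":0,"wy":0,"wz":0,"hand":-1},
  {"tx":25,"ty":-83,"tz":22,"wx":0,"wy":0,"wz":0,"hand":-1},
  {"tx":25,"ty":-83,"tz":28,"wx":0,"wy":0,"wz":0,"hand":-1},
  {"tx":25,"ty":-83,"tz":32,"wx":0,"wy":0,"wz":0,"hand":-1},
  {"tx":25,"ty":-83,"tz":32,"wx":0,"wy":0,"wz":0,"hand":-1},
])

```text
t: 6.65
eef_pos: [0.5332, -0.098, 0.0296]
eef_rot: [1.617, 2.693, 0.0]
force: [-0.1, 0.1, 0.2]
gripper_width: 0.0006
grasp_force: 0.0
```

```bash
python3 - <<'E'
from plan import *
s=sensors.state();e=s['eef_pos'];R=cv2.Rodrigues(s['eef_rot'])[0];print(s['t'],e,s['force'],s['gripper_width'])
p,d,W,(K,Rc,t)=grab('scene')
J=tojig(V,W);m=(J[...,0]>-.03)&(J[...,0]<.035)&(J[...,1]>-.04)&(J[...,1]<.05)&(W[...,2]>.048)&(W[...,2]<.07)
print('pin',J[m].mean(0),m.sum(),W[m].mean(0))
a=K@(Rc@e+t);a=a[:2]/a[2];x0,y0=int(a[0])-60,int(a[1])-50
c=cv2.resize(p[y0:y0+100,x0:x0+120],None,fx=6,fy=6,interpolation=cv2.INTER_CUBIC)
cv2.imwrite('pics/apron.png',np.clip(c*2.0,0,255).astype(np.uint8))
E
```

```text
6.65 [ 0.53318144 -0.09797953  0.02957123] [-0.13076883  0.11036688  0.20033048] 0.0006037134034889813
pin [ 0.00082953 -0.01206231] 13 [ 0.62266275 -0.0806698   0.06203846]
```

View pics/apron.png

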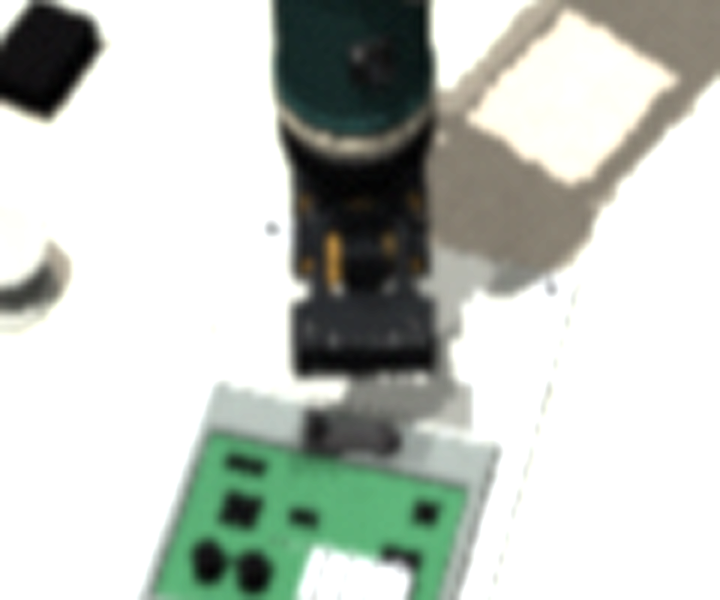

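The picture shows the hand over the apron and the turnbutton intact at (350,432), with the pin at its left end (315,420). No contact yet, so I go a few mm lower.

>>> drive_tool([
  {"tx":0,"ty":0,"tz":2,"wx":0,"wy":0,"wz":0,"hand":-1},
  {"tx":0,"ty":0,"tz":4,"wx":0,"wy":0,"wz":0,"hand":-1},
  {"tx":0,"ty":0,"tz":4,"wx":0,"wy":0,"wz":0,"hand":-1},
])

```text
t: 7.0
eef_pos: [0.5321, -0.0981, 0.0255]
eef_rot: [-1.618, -2.693, 0.0]
force: [0.4, 0.8, -0.3]
gripper_width: 0.0006
grasp_force: 0.0
```

>>> drive_tool([
  {"tx":0,"ty":0,"tz":2,"wx":0,"wy":0,"wz":0,"hand":-1},
  {"tx":0,"ty":0,"tz":4,"wx":0,"wy":0,"wz":0,"hand":-1},
  {"tx":0,"ty":0,"tz":4,"wx":0,"wy":0,"wz":0,"hand":-1},
])

```text
t: 7.3
eef_pos: [0.5317, -0.098, 0.0213]
eef_rot: [-1.618, -2.692, 0.0]
force: [-0.5, -0.2, 0.6]
gripper_width: 0.0005
grasp_force: 0.0
```

>>> drive_tool([
  {"tx":0,"ty":0,"tz":2,"wx":0,"wy":0,"wz":0,"hand":-1},
  {"tx":0,"ty":0,"tz":4,"wx":0,"wy":0,"wz":0,"hand":-1},
  {"tx":0,"ty":0,"tz":5,"wx":0,"wy":0,"wz":0,"hand":-1},
  {"tx":0,"ty":0,"tz":5,"wx":0,"wy":0,"wz":0,"hand":-1},
])

```text
t: 7.7
eef_pos: [0.5319, -0.098, 0.0164]
eef_rot: [-1.618, -2.692, 0.0]
force: [0.4, -0.5, -0.5]
gripper_width: 0.0006
grasp_force: 0.0
```

>>> drive_tool([
  {"tx":0,"ty":0,"tz":2,"wx":0,"wy":0,"wz":0,"hand":-1},
  {"tx":0,"ty":0,"tz":4,"wx":0,"wy":0,"wz":0,"hand":-1},
  {"tx":0,"ty":0,"tz":4,"wx":0,"wy":0,"wz":0,"hand":-1},
])

```text
t: 8.0
eef_pos: [0.5318, -0.098, 0.0123]
eef_rot: [-1.618, -2.692, 0.0]
force: [-0.5, -0.1, -0.2]
gripper_width: 0.0007
grasp_force: 0.0
```

>>> drive_tool([
  {"tx":0,"ty":0,"tz":2,"wx":0,"wy":0,"wz":0,"hand":-1},
  {"tx":0,"ty":0,"tz":4,"wx":0,"wy":0,"wz":0,"hand":-1},
  {"tx":0,"ty":0,"tz":4,"wx":0,"wy":0,"wz":0,"hand":-1},
])

```text
t: 8.3
eef_pos: [0.5318, -0.098, 0.0082]
eef_rot: [-1.618, -2.692, 0.0]
force: [0.5, -0.0, -0.4]
gripper_width: 0.0007
grasp_force: 0.0
```

```bash
python3 - <<'E'
from plan import *
s=sensors.state();print(s['eef_pos'],s['force'],s['joint_torque'])
# planar FK check: fit link lengths? print joints
print(s['joints'])
for n in('scene','top'):
    p,d,W,_=grab(n)
    L=(W-s['eef_pos'])@cv2.Rodrigues(s['eef_rot'])[0]*1000
    m=(abs(L[...,0])<38)&(abs(L[...,1])<97)&(W[...,2]>.05)
    q=L[m&(L[...,1]>60)];print(n,np.percentile(q[:,2],[2,20,50,80,98]) if len(q) else '',len(q))
E
```

```text
[ 0.53178795 -0.09803945  0.00824158] [ 0.46831505 -0.04616044 -0.40396801] [-5.01066897e-03 -4.12719870e+01 -2.71026117e+01  3.51247983e-02
  1.04123197e-02  4.58208960e-04]
[-2.28363849e-01  2.60317082e-01  2.07256298e+00 -2.31292348e-05
  8.09369936e-01 -7.16893054e-01]
scene [-370.89477881 -346.12324719 -112.41280494 -102.33815409  -55.92792421] 505
top [-373.70276425 -117.41498086 -113.04293783 -110.15910795 -104.89067998] 72
```

>>> drive_tool([
  {"tx":0,"ty":0,"tz":2,"wx":0,"wy":0,"wz":0,"hand":-1},
  {"tx":0,"ty":0,"tz":4,"wx":0,"wy":0,"wz":0,"hand":-1},
  {"tx":0,"ty":0,"tz":4,"wx":0,"wy":0,"wz":0,"hand":-1},
])

```text
t: 8.7
eef_pos: [0.5321, -0.0981, 0.0044]
eef_rot: [-1.618, -2.693, 0.0]
force: [0.6, -0.3, -0.8]
gripper_width: 0.0003
grasp_force: 0.0
```

>>> drive_tool([
  {"tx":0,"ty":0,"tz":2,"wx":0,"wy":0,"wz":0,"hand":-1},
  {"tx":0,"ty":0,"tz":3,"wx":0,"wy":0,"wz":0,"hand":-1},
  {"tx":0,"ty":0,"tz":3,"wx":0,"wy":0,"wz":0,"hand":-1},
])

```text
t: 9.0
eef_pos: [0.5322, -0.0982, 0.0043]
eef_rot: [-1.618, -2.692, 0.001]
force: [-7.6, 1.0, 20.9]
gripper_width: 0.0005
grasp_force: 10.5
```

>>> drive_tool([
  {"tx":0,"ty":0,"tz":2,"wx":0,"wy":0,"wz":0,"hand":-1},
  {"tx":0,"ty":0,"tz":3,"wx":0,"wy":0,"wz":0,"hand":-1},
  {"tx":0,"ty":0,"tz":3,"wx":0,"wy":0,"wz":0,"hand":-1},
])

```text
t: 9.3
eef_pos: [0.5323, -0.0982, 0.0042]
eef_rot: [-1.617, -2.692, 0.001]
force: [-17.8, 3.3, 43.3]
gripper_width: 0.0003
grasp_force: 21.8
```

Contact comes at reported TCP z 0.0044 on the 10 mm plate, so the tips stand 5.6 mm above the reported TCP, where they should be 17 mm below it. The real tool is therefore about 22.6 mm higher than reported. I retract and redo the pin grasp with that correction: reported z 0.038 puts the tips at 44 mm.

>>> drive_tool([
  {"tx":0,"ty":0,"tz":-20,"wx":0,"wy":0,"wz":0,"hand":-0.2},
  {"tx":0,"ty":0,"tz":-60,"wx":0,"wy":0,"wz":0,"hand":-0.2},
  {"tx":-8,"ty":25,"tz":-90,"wx":0,"wy":0,"wz":0,"hand":-0.2},
  {"tx":-20,"ty":65,"tz":-92,"wx":0,"wy":0,"wz":0,"hand":-0.2},
  {"tx":-26,"ty":83,"tz":-92,"wx":0,"wy":0,"wz":0,"hand":-0.2},
  {"tx":-26,"ty":83,"tz":-85,"wx":0,"wy":0,"wz":0,"hand":-0.2},
  {"tx":-26,"ty":83,"tz":-70,"wx":0,"wy":0,"wz":0,"hand":-0.2},
  {"tx":-26,"ty":83,"tz":-55,"wx":0,"wy":0,"wz":0,"hand":-0.2},
  {"tx":-26,"ty":83,"tz":-40,"wx":0,"wy":0,"wz":0,"hand":-0.2},
  {"tx":-26,"ty":83,"tz":-40,"wx":0,"wy":0,"wz":0,"hand":-0.2},
  {"tx":-26,"ty":83,"tz":-40,"wx":0,"wy":0,"wz":0,"hand":-1},
  {"tx":-26,"ty":83,"tz":-40,"wx":0,"wy":0,"wz":0,"hand":-1},
  {"tx":-26,"ty":83,"tz":-40,"wx":0,"wy":0,"wz":0,"hand":-1},
  {"tx":-26,"ty":83,"tz":-40,"wx":0,"wy":0,"wz":0,"hand":-1},
  {"tx":-26,"ty":83,"tz":-40,"wx":0,"wy":0,"wz":0,"hand":-1},
], grip_force=5)

```text
t: 10.8
eef_pos: [0.6183, -0.0823, 0.0395]
eef_rot: [1.617, 2.691, 0.001]
force: [0.4, -1.6, 1.6]
gripper_width: 0.0095
grasp_force: 5.0
```

Width is 9.5 mm at 5 N, so the pin is held. Now the arc rows.

```bash
python3 - <<'E'
from plan import *
R=cv2.Rodrigues(sensors.state()['eef_rot'])[0]; P=np.array([*toworld(V,(-.013,.02)),0]); e=sensors.state()['eef_pos'].copy(); 
r=(e-P)[:2]; a0=np.arctan2(r[1],r[0]); print(np.linalg.norm(r),np.degrees(a0-V[2]))
end=V[2]+np.radians(3.5)
for k in range(1,14):
    a=a0+(end-a0)*k/13; d=.035*np.array([np.cos(a),np.sin(a)])-.035*np.array([np.cos(a0),np.sin(a0)])
    l=R.T@np.r_[d,0]*1000; print(k,l[:2].round(1),round(-np.degrees(a-a0)*.97,1))
E
```

```text
0.03412870038821651 -74.28023387711974
1 [0.1 3.7] -5.8
2 [0.6 7.3] -11.6
3 [ 1.5 10.8] -17.4
4 [ 2.8 14.3] -23.2
5 [ 4.3 17.5] -29.0
6 [ 6.3 20.6] -34.8
7 [ 8.5 23.5] -40.6
8 [11.  26.2] -46.4
9 [13.8 28.5] -52.2
10 [16.9 30.6] -58.0
11 [20.1 32.3] -63.8
12 [23.5 33.7] -69.6
13 [27.  34.7] -75.4
```

>>> drive_tool([
  {"tx":0,"ty":3.7,"tz":0,"wx":0,"wy":0,"wz":-6,"hand":-1},
  {"tx":0.6,"ty":7.3,"tz":0,"wx":0,"wy":0,"wz":-12,"hand":-1},
  {"tx":1.5,"ty":11,"tz":0,"wx":0,"wy":0,"wz":-17,"hand":-1},
  {"tx":2.8,"ty":14.3,"tz":0,"wx":0,"wy":0,"wz":-23,"hand":-1},
  {"tx":4.3,"ty":17.5,"tz":0,"wx":0,"wy":0,"wz":-29,"hand":-1},
  {"tx":6.3,"ty":20.6,"tz":0,"wx":0,"wy":0,"wz":-35,"hand":-1},
  {"tx":8.5,"ty":23.5,"tz":0,"wx":0,"wy":0,"wz":-41,"hand":-1},
  {"tx":11,"ty":26.2,"tz":0,"wx":0,"wy":0,"wz":-46,"hand":-1},
  {"tx":13.8,"ty":28.5,"tz":0,"wx":0,"wy":0,"wz":-52,"hand":-1},
  {"tx":17,"ty":30.6,"tz":0,"wx":0,"wy":0,"wz":-58,"hand":-1},
  {"tx":20,"ty":32.3,"tz":0,"wx":0,"wy":0,"wz":-64,"hand":-1},
  {"tx":23.5,"ty":33.7,"tz":0,"wx":0,"wy":0,"wz":-70,"hand":-1},
  {"tx":27,"ty":34.7,"tz":0,"wx":0,"wy":0,"wz":-75,"hand":-1},
  {"tx":27,"ty":34.7,"tz":0,"wx":0,"wy":0,"wz":-75,"hand":-1},
  {"tx":27,"ty":34.7,"tz":0,"wx":0,"wy":0,"wz":-75,"hand":-1},
])

```text
t: 12.3
eef_pos: [0.6357, -0.0434, 0.0394]
eef_rot: [-0.356, 3.121, -0.004]
force: [-1.6, -4.4, 2.5]
gripper_width: 0.0098
grasp_force: 5.0
```

```bash
python3 - <<'E'
from plan import *
s=sensors.state();e=s['eef_pos'];P=toworld(V,(-.013,.02));r=e[:2]-P;print(np.linalg.norm(r),np.degrees(np.arctan2(r[1],r[0])-V[2])+90,s['joints'],s['force'])
E
```

```text
0.03395469256818448 93.3277991197402 [-0.10605208  0.37178373  1.84730879 -0.00269348  0.921751   -1.90261669] [-1.57228288 -4.36103123  2.45531342]
```

The pin reads 93° by the arm, with a 4 N reaction against the stop: the turnbutton is fully across. I plan the release and the move to the wedge's grip block.

```bash
python3 - <<'E'
from plan import *
print(plan(.4145,.3145,.09,np.radians(82.5)))
E
```

```text
(array([134.8, 398.4, -51.5]), array([-0.1,  0. , 20.5]))
```

>>> drive_tool([
  {"tx":0,"ty":0,"tz":0,"wx":0,"wy":0,"wz":0,"hand":-0.3},
  {"tx":0,"ty":0,"tz":0,"wx":0,"wy":0,"wz":0,"hand":-0.3},
  {"tx":0,"ty":0,"tz":-15,"wx":0,"wy":0,"wz":0,"hand":-0.3},
  {"tx":0,"ty":0,"tz":-40,"wx":0,"wy":0,"wz":0,"hand":-0.3},
  {"tx":0,"ty":0,"tz":-70,"wx":0,"wy":0,"wz":0,"hand":0.36},
  {"tx":16,"ty":45,"tz":-70,"wx":0,"wy":0,"wz":4,"hand":0.36},
  {"tx":135,"ty":398,"tz":-70,"wx":0,"wy":0,"wz":20,"hand":0.36},
  {"tx":135,"ty":398,"tz":-70,"wx":0,"wy":0,"wz":20,"hand":0.36},
  {"tx":135,"ty":398,"tz":-70,"wx":0,"wy":0,"wz":20,"hand":0.36},
  {"tx":135,"ty":398,"tz":-70,"wx":0,"wy":0,"wz":20,"hand":0.36},
  {"tx":135,"ty":398,"tz":-70,"wx":0,"wy":0,"wz":20,"hand":0.36},
  {"tx":135,"ty":398,"tz":-70,"wx":0,"wy":0,"wz":20,"hand":0.36},
  {"tx":135,"ty":398,"tz":-70,"wx":0,"wy":0,"wz":20,"hand":0.36},
  {"tx":135,"ty":398,"tz":-60,"wx":0,"wy":0,"wz":20,"hand":0.36},
  {"tx":135,"ty":398,"tz":-50,"wx":0,"wy":0,"wz":20,"hand":0.36},
  {"tx":135,"ty":398,"tz":-50,"wx":0,"wy":0,"wz":20,"hand":0.36},
])

```text
t: 13.9
eef_pos: [0.4134, 0.3151, 0.0878]
eef_rot: [-0.189, -3.134, 0.003]
force: [-1.0, -0.1, -0.4]
gripper_width: 0.0598
grasp_force: 0.0
```

```bash
python3 - <<'E'
from plan import *
s=sensors.state();e=s['eef_pos'];R=cv2.Rodrigues(s['eef_rot'])[0]
p,d,W,(K,Rc,t)=grab('scene')
v=jigfit(p,W);print('jig',v)
J=tojig(V,W);m=(J[...,0]>-.03)&(J[...,0]<.04)&(J[...,1]>-.04)&(J[...,1]<.05)&(W[...,2]>.05)&(W[...,2]<.07)
print('pin',J[m].mean(0),m.sum(),W[m].mean(0))
P,_,W2,_=grab('top')
m=(J[...,0]>-.03)&(J[...,0]<.04)&(abs(J[...,1])<.05)
J2=tojig(V,W2);m=(J2[...,0]>-.03)&(J2[...,0]<.04)&(J2[...,1]>-.04)&(J2[...,1]<.05)&(W2[...,2]>.05)&(W2[...,2]<.07);print('pin top',J2[m].mean(0),m.sum())
for n,WW,pp in(('scene',W,p),('top',W2,P)):
    mm=(abs(WW[...,0]-.44)<.06)&(abs(WW[...,1]-.311)<.045)&(WW[...,2]>.003)&(WW[...,2]<.05)&(pp.max(2)<70);print(n,'wedge',rect(WW,mm),rect(WW,mm&(WW[...,2]>.036)))
print(plan(.4145,.3145,.0065,np.radians(82.5)))
c1=cv2.resize(p[165:255,180:270],None,fx=4.4,fy=4.4,interpolation=cv2.INTER_CUBIC)
a=K@(Rc@e+t);a=a[:2]/a[2];x0,y0=int(a[0])-40,int(a[1])-45
c2=cv2.resize(p[y0:y0+90,x0:x0+90],None,fx=4.4,fy=4.4,interpolation=cv2.INTER_CUBIC)
cv2.imwrite('pics/w1.png',np.clip(np.hstack([c1,c2])*1.6,0,255).astype(np.uint8))
E
```

```text
jig [ 0.61972863 -0.06940929  0.19630641]
pin [0.02517632 0.02212824] 15 [ 0.63988486 -0.04239241  0.06080631]
pin top [0.01662105 0.02228945] 10
scene wedge (array([434.5, 314.4]), array([ 35.8, 101. ]), 73.5, 256) (array([417.8, 316.2]), array([27.6, 26.6]), 85.5, 71)
top wedge (array([461.8, 308.6]), array([25.1, 40.2]), 78.0, 69) (array([0., 0.]), array([0., 0.]), 0.0, 0)
(array([ 0.4, -0.1, 82.1]), array([-0. , -0. ,  0.4]))
```

View pics/w1.png

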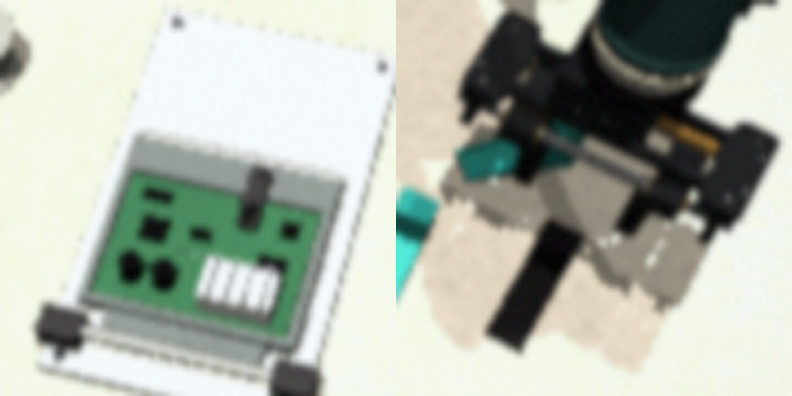

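The left crop shows the turnbutton now across the board's edge, with the pin at (262,175). The right crop shows the open fingers at (520,150) and (640,210) above the black wedge, whose block is at (550,245). Descend and grip.

>>> drive_tool([
  {"tx":-2,"ty":0,"tz":25,"wx":0,"wy":0,"wz":0,"hand":0.36},
  {"tx":-2,"ty":0,"tz":50,"wx":0,"wy":0,"wz":0,"hand":0.36},
  {"tx":-2,"ty":0,"tz":70,"wx":0,"wy":0,"wz":0,"hand":0.36},
  {"tx":-2,"ty":0,"tz":82,"wx":0,"wy":0,"wz":0,"hand":0.36},
  {"tx":-2,"ty":0,"tz":82,"wx":0,"wy":0,"wz":0,"hand":0.36},
  {"tx":-2,"ty":0,"tz":82,"wx":0,"wy":0,"wz":0,"hand":-1},
  {"tx":-2,"ty":0,"tz":82,"wx":0,"wy":0,"wz":0,"hand":-1},
  {"tx":-2,"ty":0,"tz":82,"wx":0,"wy":0,"wz":0,"hand":-1},
  {"tx":-2,"ty":0,"tz":82,"wx":0,"wy":0,"wz":0,"hand":-1},
  {"tx":-2,"ty":0,"tz":82,"wx":0,"wy":0,"wz":0,"hand":-1},
  {"tx":-2,"ty":0,"tz":82,"wx":0,"wy":0,"wz":0,"hand":-1},
], grip_force=25)

```text
t: 15.1
eef_pos: [0.4171, 0.3157, 0.0074]
eef_rot: [0.192, 3.135, 0.001]
force: [-0.9, 0.7, 4.5]
gripper_width: 0.0281
grasp_force: 25.0
```

Gripped at width 28.1 mm. With the wedge seated on the bench the reported z is 0.0074, so on the plate it will be 0.0174.

```bash
python3 - <<'E'
from plan import *
V=np.array([.6196,-.0692,.196])
x,y=toworld(V,(-.117,0));print(x,y,plan(x,y,.04,V[2]+np.pi/2),cv2.Rodrigues(sensors.state()['eef_rot'])[0][:,1])
E
```

```text
0.5048401507347955 -0.09198545581346888 (array([-136.8, -393.9,  -32.8]), array([  0. ,   0.1, -18.2])) [1.21832599e-01 9.92550290e-01 8.60170341e-04]
```

>>> drive_tool([
  {"tx":0,"ty":0,"tz":-25,"wx":0,"wy":0,"wz":0,"hand":-1},
  {"tx":0,"ty":0,"tz":-70,"wx":0,"wy":0,"wz":0,"hand":-1},
  {"tx":-10,"ty":-30,"tz":-90,"wx":0,"wy":0,"wz":-2,"hand":-1},
  {"tx":-25,"ty":-70,"tz":-90,"wx":0,"wy":0,"wz":-5,"hand":-1},
  {"tx":-40,"ty":-115,"tz":-90,"wx":0,"wy":0,"wz":-8,"hand":-1},
  {"tx":-55,"ty":-160,"tz":-90,"wx":0,"wy":0,"wz":-12,"hand":-1},
  {"tx":-72,"ty":-205,"tz":-90,"wx":0,"wy":0,"wz":-16,"hand":-1},
  {"tx":-87,"ty":-250,"tz":-90,"wx":0,"wy":0,"wz":-18,"hand":-1},
  {"tx":-102,"ty":-295,"tz":-90,"wx":0,"wy":0,"wz":-18.2,"hand":-1},
  {"tx":-118,"ty":-340,"tz":-90,"wx":0,"wy":0,"wz":-18.2,"hand":-1},
  {"tx":-130,"ty":-375,"tz":-80,"wx":0,"wy":0,"wz":-18.2,"hand":-1},
  {"tx":-137,"ty":-394,"tz":-60,"wx":0,"wy":0,"wz":-18.2,"hand":-1},
  {"tx":-137,"ty":-394,"tz":-40,"wx":0,"wy":0,"wz":-18.2,"hand":-1},
  {"tx":-137,"ty":-394,"tz":-30,"wx":0,"wy":0,"wz":-18.2,"hand":-1},
  {"tx":-137,"ty":-394,"tz":-30,"wx":0,"wy":0,"wz":-18.2,"hand":-1},
  {"tx":-137,"ty":-394,"tz":-30,"wx":0,"wy":0,"wz":-18.2,"hand":-1},
])

```text
t: 16.7
eef_pos: [0.5043, -0.092, 0.0367]
eef_rot: [0.308, -3.126, -0.0]
force: [0.4, 0.4, 0.1]
gripper_width: 0.0276
grasp_force: 25.0
```

```bash
python3 - <<'E'
from plan import *
V=np.array([.6196,-.0692,.196])
s=sensors.state();e=s['eef_pos'];print('tcp jig',tojig(V,e),e[2],s['gripper_width'],plan(*toworld(V,(-.117,0)),.0174,V[2]+np.pi/2))
for n in('scene','top'):
    p,d,W,(K,Rc,t)=grab(n)
    J=tojig(V,W)*1000;z=W[...,2]
    m=(J[...,0]>-130)&(J[...,0]<-36)&(abs(J[...,1])<30)&(z>.014)&(z<.06)&(p.max(2)<70)
    q=np.c_[J[m],z[m]*1000]
    print(n,len(q))
    if len(q): 
        f=q[q[:,2]<44]; print(np.percentile(q[:,0],[0,2,50,98,100]).round(1),np.percentile(f[:,1],[2,50,98]).round(1)); r=cv2.minAreaRect(f[f[:,0]>-90][:,:2].astype(np.float32));print(r)
        f=f[(f[:,0]>-85)];A=np.c_[f[:,0],np.ones(len(f))];print('ramp fit slope,z at x=-70:',np.linalg.lstsq(A,f[:,2],rcond=None)[0]@[[1,-70],[0,1]])
    if n=='scene': cv2.imwrite('pics/w2.png',np.clip(cv2.resize(p[140:250,170:290],None,fx=5,fy=5,interpolation=cv2.INTER_CUBIC)*1.5,0,255).astype(np.uint8))
E
```

```text
tcp jig [-1.17562715e-01  1.07090612e-04] 0.03666485002242435 0.027560226478621837 (array([-0.6, -0.1, 19.3]), array([ 0., -0.,  0.]))
scene 228
[-116.4 -110.   -87.8  -49.2  -45.7] [-16.8   0.9  14. ]
((-67.87860107421875, -0.01578235626220703), (44.38249206542969, 27.986940383911133), 1.387239933013916)
ramp fit slope,z at x=-70: [-0.22675205 36.81999505]
top 1
[-59.8 -59.8 -59.8 -59.8 -59.8] [11.4 11.4 11.4]
((-59.82257080078125, 11.437416076660156), (0.0, 0.0), 0.0)
ramp fit slope,z at x=-70: [-0.55037176 38.53522337]
```

View pics/w2.png

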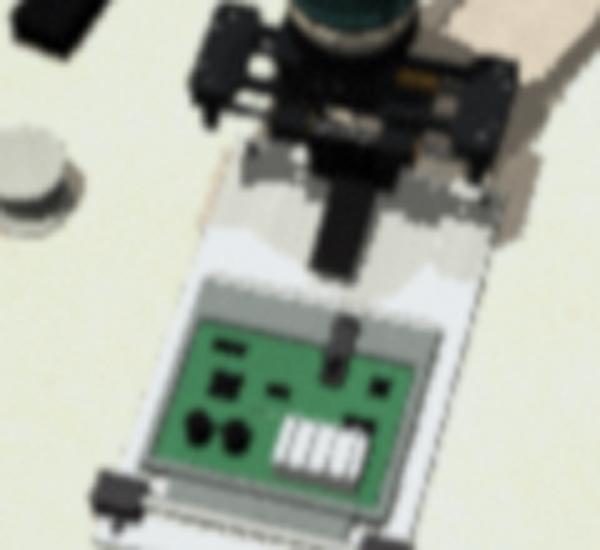

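The crop shows the wedge straight on the centre line over the apron, tip at (335,270), ahead of the frame with the turnbutton across at (343,345). Its measured tip is at jig x −46. I save a depth baseline of the frame, then set the wedge down.

```bash
python3 - <<'E'
from plan import *
np.save('/tmp/base.npy',np.array([grab('scene')[2] for _ in range(8)])); print(sensors.state()['t'])
E
```

```text
17.2
```

>>> drive_tool([
  {"tx":0,"ty":0,"tz":8,"wx":0,"wy":0,"wz":0,"hand":-1},
  {"tx":0,"ty":0,"tz":14,"wx":0,"wy":0,"wz":0,"hand":-1},
  {"tx":0,"ty":0,"tz":18,"wx":0,"wy":0,"wz":0,"hand":-1},
  {"tx":0,"ty":0,"tz":20,"wx":0,"wy":0,"wz":0,"hand":-1},
  {"tx":0,"ty":0,"tz":20,"wx":0,"wy":0,"wz":0,"hand":-1},
])

```text
t: 17.7
eef_pos: [0.5036, -0.0924, 0.0173]
eef_rot: [0.306, -3.124, -0.001]
force: [-5.8, 1.5, 11.5]
gripper_width: 0.0276
grasp_force: 25.0
```

Seated on the plate with 11 N. I ease that and push forward 45 mm.

>>> drive_tool([
  {"tx":0,"ty":0,"tz":-1,"wx":0,"wy":0,"wz":0,"hand":-1},
  {"tx":-5,"ty":0,"tz":-1,"wx":0,"wy":0,"wz":0,"hand":-1},
  {"tx":-10,"ty":0,"tz":-1,"wx":0,"wy":0,"wz":0,"hand":-1},
  {"tx":-15,"ty":0,"tz":-1,"wx":0,"wy":0,"wz":0,"hand":-1},
  {"tx":-20,"ty":0,"tz":-1,"wx":0,"wy":0,"wz":0,"hand":-1},
  {"tx":-25,"ty":0,"tz":-1,"wx":0,"wy":0,"wz":0,"hand":-1},
  {"tx":-30,"ty":0,"tz":-1,"wx":0,"wy":0,"wz":0,"hand":-1},
  {"tx":-35,"ty":0,"tz":-1,"wx":0,"wy":0,"wz":0,"hand":-1},
  {"tx":-39,"ty":0,"tz":-1,"wx":0,"wy":0,"wz":0,"hand":-1},
  {"tx":-42,"ty":0,"tz":-1,"wx":0,"wy":0,"wz":0,"hand":-1},
  {"tx":-45,"ty":0,"tz":-1,"wx":0,"wy":0,"wz":0,"hand":-1},
  {"tx":-45,"ty":0,"tz":-1,"wx":0,"wy":0,"wz":0,"hand":-1},
])

```text
t: 18.9
eef_pos: [0.5488, -0.0837, 0.0175]
eef_rot: [-0.306, 3.127, 0.0]
force: [1.3, -0.1, -2.1]
gripper_width: 0.0276
grasp_force: 25.0
```

```bash
cat > lift.py <<'E'
from plan import *
V=np.array([.6196,-.0692,.196])
B=np.load('/tmp/base.npy'); N=np.array([grab('scene')[2] for _ in range(8)])
b=np.nanmedian(B,0); n=np.nanmedian(N,0); J=tojig(V,b)
s=sensors.state();print('t',s['t'],'tcp jig',tojig(V,s['eef_pos']).round(4),s['eef_pos'][2],'F',np.round(s['force'],1),s['gripper_width'])
m=(abs(J[...,1])<.072)&(J[...,0]>-.03)&(J[...,0]<.115)&(b[...,2]>.022)&(b[...,2]<.05)
dd=(n-b)[...,2]; m&=(abs(dd)<.012)&~((abs(J[...,0]-.005)<.035)&(abs(J[...,1]-.02)<.015))
L=.125-J[...,0][m]; A=L/.155; y=dd[m]
for _ in range(3):
    k=(A@y)/(A@A); r=y-k*A; keep=abs(r)<2.5*r.std(); A,y=A[keep],y[keep]
print('lift mm',k*1000,'+-',r.std()/np.sqrt(A@A)*1000,len(y))
bench=(abs(J[...,1])>.095)&(abs(J[...,1])<.13)&(abs(J[...,0])<.12)&(b[...,2]<.004)&(abs(dd)<.01);print('bench drift mm',np.nanmedian(dd[bench])*1000)
E
python3 lift.py
```

```text
t 19.3 tcp jig [-0.0727 -0.0005] 0.017556783447773755 F [ 0.4  0.4 -1.3] 0.027922537485264833
lift mm 0.025385231258146155 +- 0.054036099441584905 1773
bench drift mm -0.0599209824302119
```

Precision is ±0.05 mm, and the tip just meets the bar with no lift yet. I press lightly and push 12 mm more.

>>> drive_tool([
  {"tx":-1,"ty":0,"tz":0.4,"wx":0,"wy":0,"wz":0,"hand":-1},
  {"tx":-3,"ty":0,"tz":0.7,"wx":0,"wy":0,"wz":0,"hand":-1},
  {"tx":-5,"ty":0,"tz":0.7,"wx":0,"wy":0,"wz":0,"hand":-1},
  {"tx":-7,"ty":0,"tz":0.7,"wx":0,"wy":0,"wz":0,"hand":-1},
  {"tx":-9,"ty":0,"tz":0.7,"wx":0,"wy":0,"wz":0,"hand":-1},
  {"tx":-11,"ty":0,"tz":0.7,"wx":0,"wy":0,"wz":0,"hand":-1},
  {"tx":-12,"ty":0,"tz":0.7,"wx":0,"wy":0,"wz":0,"hand":-1},
  {"tx":-12,"ty":0,"tz":0.7,"wx":0,"wy":0,"wz":0,"hand":-1},
  {"tx":-12,"ty":0,"tz":0.7,"wx":0,"wy":0,"wz":0,"hand":-1},
])

```text
t: 20.2
eef_pos: [0.5548, -0.0822, 0.0173]
eef_rot: [0.307, -3.115, -0.001]
force: [-17.5, -4.6, 17.3]
gripper_width: 0.0282
grasp_force: 25.0
```

```bash
python3 lift.py
```

```text
t 20.6 tcp jig [-0.0661 -0.0001] 0.01725838941318687 F [-17.5  -3.1  17.9] 0.027837411329701498
lift mm 1.4423565252886263 +- 0.054387353301353615 1764
bench drift mm 0.003133436610096952
```

Lift is 1.44 mm. My downward press adds too much friction (18 N), so I ease it and push a bit.

>>> drive_tool([
  {"tx":0,"ty":0,"tz":-0.6,"wx":0,"wy":0,"wz":0,"hand":-1},
  {"tx":0,"ty":0,"tz":-1.2,"wx":0,"wy":0,"wz":0,"hand":-1},
  {"tx":-1,"ty":0,"tz":-1.2,"wx":0,"wy":0,"wz":0,"hand":-1},
  {"tx":-2,"ty":0,"tz":-1.2,"wx":0,"wy":0,"wz":0,"hand":-1},
  {"tx":-2,"ty":0,"tz":-1.2,"wx":0,"wy":0,"wz":0,"hand":-1},
  {"tx":-2,"ty":0,"tz":-1.2,"wx":0,"wy":0,"wz":0,"hand":-1},
])

```text
t: 21.2
eef_pos: [0.5584, -0.0813, 0.0173]
eef_rot: [0.306, -3.119, -0.001]
force: [-9.2, -2.1, 4.6]
gripper_width: 0.0279
grasp_force: 25.0
```

```bash
python3 lift.py
```

```text
t 21.6 tcp jig [-0.0624  0.0001] 0.01731425560092172 F [-9.9 -2.1  5. ] 0.02789788157847839
lift mm 2.28958560585851 +- 0.05666878066908915 1752
bench drift mm -0.03794672762140255
```

>>> drive_tool([
  {"tx":-1,"ty":0,"tz":0,"wx":0,"wy":0,"wz":0,"hand":-1},
  {"tx":-2,"ty":0,"tz":0,"wx":0,"wy":0,"wz":0,"hand":-1},
  {"tx":-3,"ty":0,"tz":0,"wx":0,"wy":0,"wz":0,"hand":-1},
  {"tx":-4,"ty":0,"tz":0,"wx":0,"wy":0,"wz":0,"hand":-1},
  {"tx":-5,"ty":0,"tz":0,"wx":0,"wy":0,"wz":0,"hand":-1},
  {"tx":-5,"ty":0,"tz":0,"wx":0,"wy":0,"wz":0,"hand":-1},
  {"tx":-5,"ty":0,"tz":0,"wx":0,"wy":0,"wz":0,"hand":-1},
])

```text
t: 22.3
eef_pos: [0.5633, -0.0803, 0.0173]
eef_rot: [0.306, -3.119, -0.001]
force: [-9.1, -2.3, 5.3]
gripper_width: 0.0278
grasp_force: 25.0
```

```bash
python3 lift.py
```

```text
t 22.7 tcp jig [-0.0573  0.0001] 0.01732289900084752 F [-9.4 -0.5  5. ] 0.027834132893053136
lift mm 3.490901108500654 +- 0.0569506136387465 1753
bench drift mm -0.026823620284287784
```

The lift is 3.49 mm and holding. One last numeric check of the pin and the steadiness, then I hand in.

```bash
python3 - <<'E'
from plan import *
V=np.array([.6196,-.0692,.196])
W=grab('scene')[2];J=tojig(V,W);m=(J[...,0]>-.01)&(J[...,0]<.04)&(J[...,1]>-.02)&(J[...,1]<.05)&(W[...,2]>.054)&(W[...,2]<.075)
s=sensors.state();print('pin',J[m].mean(0),m.sum(),s['eef_pos'],np.round(s['force'],1),np.abs(s['joint_vel']).max())
print(hand_in())
E
```

```text
pin [0.02518741 0.0219321 ] 13 [ 0.56332667 -0.08026409  0.01730194] [-9.1 -2.1  4.8] 0.0025660027166506875
the job is handed in; nothing more can be done
None
```

The job is handed in: the turnbutton is fully across against its stop, and the gripper is still holding the black wedge under the front bar, with the frame lifted about 3.5 mm by camera measurement.

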